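# Turn the stain carousel to the red bottle

## Robot

A 6-joint arm with a two-finger parallel gripper is mounted at the origin on the work surface. World frame = base frame: x ahead of the robot, y to its left, z up, the work surface at z = 0. Lengths are in m, angles in rad, forces in N, time in s.
With the tool pointing down it reaches from about 0.35 to 0.975 m from the base axis. Payload 4.9 kg.
Tool frame: the origin (TCP) lies midway between the tips of the shut fingers; the grasp point (between the pads) lies behind it (manip.grasp_offset is the y of the grasp point in the tool frame, in m); y points along the fingers, z is the direction in which the jaws open and shut, and the axes are right-handed (so a half turn about y gives the same grasp; the last joint's range is limited). The gripper opens to 85 mm and grips with 20 to 120 N. Pads are 22 mm wide; open, the fingers measure 114 mm over their backs; the gripper's body (76 mm by 85 mm) begins 54 mm behind the grasp point. The pads swing forward as they close: fully open they stand 13 mm farther back than shut.
Start: joints at [-1.367, 0.053, 1.613, -0, 1.476, -0.119], TCP at [0.198, -0.593, 0.205] pointing down, gripper open.
Joint ranges: [-3.01, 3.01], [-1.01, 2.22], [0.06, 2.58], [-1.02, 4.17], [0.09, 2.62], [-3.14, 3.14]. Speed limits (rad/s): [2.57, 2.57, 3.14, 3.14, 3.14, 3.14].

## Interface

Orientations are given as a unit quaternion [w, x, y, z].
In Python, from plant import manip gives the robot as it stands. The module is installed in compiled form; this text tells all that it offers.
- The arm moves only by the shell command python3 -m jog 'ROWS'. ROWS is a JSON object of lists of equal length, an entry for each row: "offset": the shift along the world's x, y, z in units of 50 mm (1.0 is 50 mm), a list of three; "angular": the turn, a rotation vector about the world's x, y, z in units of 6 degrees (1.0 is 6 degrees), a list of three; "jaw": the finger opening in mm, from 0 to 85.4. In form: {"offset": [[tx, ty, tz], ...], "angular": [[ax, ay, az], ...], "jaw": [jaw, ...]}. A call has 1 to 12 rows; each row shifts and turns the commanded pose from where the row before left it; what a row does not reach is not made up. A row lasts 1/10 s, in which the tool goes at most 50 mm and 8.59 degrees, less where a joint would pass 70% of its speed; a pose out of reach is approached as far as the arm can. A call is refused whole if a number of a shift passes 1 or a number of a turn 1, either way. A call with a gripper value outside its range is refused whole. The fingers move at their own pace and stop on an object; the grip force is fixed at half the most. Time passes only in rows, so rows that do not move let the fingers close. It gives the time, the measured TCP pose, the force and the opening at its end, in the units of the state.
- manip.state(): the state, without advancing time (a new reading comes with each control period).
- manip.grab_frame(name): name is "scene" or "top" or "wrist"; returns the picture (420x560x3 uint8, blue, green, red); there is no depth.
- manip.camera_model(name): a dict with "fx", "fy", "cx", "cy" (pixels), "k1" (the pictures are not rectified: a ray, as slopes to the right and down, at radius r is drawn at 1 + k1 r^2 times it, then the intrinsics apply), "rvec" (rotation vector, rad) and "tvec" (3), from world to camera coordinates, as OpenCV has them; the wrist camera has in their place "mount" (4x4, takes a point from camera to tool coordinates, whose origin is the TCP and whose axes are the tool frame's). Camera axes: x right, y down, z forward; pixel columns grow to the right and rows downward; lengths in m; the calibration is good to about 2 mm. A picture is of the moment at which its call begins: read the wrist's pose just before it. camera_model takes no time and is no camera call.
- manip.job_done(): hands the job in, once; it reports no verdict.
The state is a dict: "time": time; "joint_pos": joint angles; "joint_vel": joint speeds; "joint_efforts": joint torques, N m; "tool_pos": TCP position; "tool_rot": TCP orientation; "contact_force": force on the tool from outside, world axes, zero at the start; "ft_torque": the same for the moment, N m; "gripper_width": opening from 0.0 (shut) to 1.0 (fully open).
Only numpy, scipy, OpenCV 4.12 (cv2) and the standard library are available. Lean on these libraries where they do the work, as an engineer would, in place of code of your own. Each camera call takes 0.05 s, during which the arm holds its last target.

## Task

Spin the stain carousel gently by pushing a finger peg on its rim until the red-capped bottle stands at the front, in line with the yellow arrow on the base, and leave it at rest there. Only push: do not touch, lift or tip any of the bottles, and leave everything else on the bench where it is.

Things in the scene. Friction and masses are not known exactly. Their poses are not given: they have to be found in the camera images.
- index_base: fixed round grey base plate of the stain carousel, 276 mm across and 10 mm high, with a tongue carrying a yellow arrow (pointing inwards at the turntable) on its front. Origin: on the turning axis at bench height. Its -x axis is the front: it runs from the turning axis out along the arrow on the tongue (tongue ends 205 mm from the axis). z up
- carousel (a joint): rotation of the white turntable about the vertical axis through index_base's origin, rad, 0 at the start of the episode, growing counter-clockwise seen from above; it can go 6.4 rad either way. Turntable: white disc 260 mm across, underside 18 mm and top 30 mm above the bench. It turns with some drag (about 1 N at a peg) and stays where it is left.
- carousel_boss (a point): top of the turntable's aluminium centre boss, on the turning axis; the boss is 28 mm thick and its top is 60 mm above the bench. Round it the turntable has five bottle wells (fixed grey collars, 14 mm high, 39 mm across outside) centred 68 mm from the axis, every 72 degrees, with the finger pegs midway between them in angle
- peg_0 (a point): centre of the top end of upright dark steel finger peg 0 on the turntable's rim; pegs are 12 mm thick, 120 mm from the turning axis, and stand 45 mm up from the disc (top 75 mm above the bench); pegs are 72 degrees apart, numbered counter-clockwise from above, and are rigid with the turntable
- peg_1 (a point): centre of the top end of upright dark steel finger peg 1 on the turntable's rim; pegs are 12 mm thick, 120 mm from the turning axis, and stand 45 mm up from the disc (top 75 mm above the bench); pegs are 72 degrees apart, numbered counter-clockwise from above, and are rigid with the turntable
- peg_2 (a point): centre of the top end of upright dark steel finger peg 2 on the turntable's rim; pegs are 12 mm thick, 120 mm from the turning axis, and stand 45 mm up from the disc (top 75 mm above the bench); pegs are 72 degrees apart, numbered counter-clockwise from above, and are rigid with the turntable
- peg_3 (a point): centre of the top end of upright dark steel finger peg 3 on the turntable's rim; pegs are 12 mm thick, 120 mm from the turning axis, and stand 45 mm up from the disc (top 75 mm above the bench); pegs are 72 degrees apart, numbered counter-clockwise from above, and are rigid with the turntable
- peg_4 (a point): centre of the top end of upright dark steel finger peg 4 on the turntable's rim; pegs are 12 mm thick, 120 mm from the turning axis, and stand 45 mm up from the disc (top 75 mm above the bench); pegs are 72 degrees apart, numbered counter-clockwise from above, and are rigid with the turntable
- bottle_red: loose little amber stain bottle with red cap and red label, 29 mm across, 60 mm high, about 35 to 70 g, standing in one of the turntable's wells with 2.5 mm play all round (cap top 90 mm above the bench). Origin: centre of its underside, z up. This is the bottle to bring to the front
- bottle_blue: loose little amber stain bottle with blue cap and blue label, 29 mm across, 60 mm high, about 35 to 70 g, standing in one of the turntable's wells with 2.5 mm play all round (cap top 90 mm above the bench). Origin: centre of its underside, z up
- bottle_green: loose little amber stain bottle with green cap and green label, 29 mm across, 60 mm high, about 35 to 70 g, standing in one of the turntable's wells with 2.5 mm play all round (cap top 90 mm above the bench). Origin: centre of its underside, z up
- bottle_white: loose little amber stain bottle with white cap and white label, 29 mm across, 60 mm high, about 35 to 70 g, standing in one of the turntable's wells with 2.5 mm play all round (cap top 90 mm above the bench). Origin: centre of its underside, z up
- bottle_black: loose little amber stain bottle with black cap and black label, 29 mm across, 60 mm high, about 35 to 70 g, standing in one of the turntable's wells with 2.5 mm play all round (cap top 90 mm above the bench). Origin: centre of its underside, z up
- staining_jar: loose open glass staining jar, 64 mm across, 85 mm high, a bystander on the bench. Origin: centre of its underside
- slide_box: loose blue slide box with white band, 60 x 90 x 35 mm, a bystander on the bench. Origin: centre of its underside
- petri_dish: loose closed petri dish, 90 mm across, 15 mm high, a bystander on the bench. Origin: centre of its underside
- wash_bottle: loose white wash bottle with blue cap, 68 mm across, 170 mm high, a bystander on the bench. Origin: centre of its underside
- cassette_tray: loose green open tray with dividers, 120 x 90 x 40 mm, a bystander on the bench. Origin: centre of its underside
- blue_mug: loose blue mug, 72 mm across, 90 mm high, handle at its +y, a bystander on the bench. Origin: centre of its underside

How it is judged:
At the end, for the whole second after the job is handed in: The red bottle stands in its well at the front: within 12 mm to either side of the line from the turning axis along the yellow arrow, on the arrow's side. The turntable is at rest, all five bottles stand upright in their wells, and the bystanders are within 20 mm of where they started (y of bottle_red in the frame of index_base between -0.012 and 0.012 m and x of bottle_red in the frame of index_base below -0.055 m and velocity of joint carousel between -0.05 and 0.05 rad/s and height (world z) of bottle_red between 0.026 and 0.036 m and angle between each of bottle_red, bottle_blue, bottle_green, bottle_white, bottle_black's own z axis and vertical below 0.2 rad and height (world z) of bottle_blue between 0.026 and 0.036 m and height (world z) of bottle_green between 0.026 and 0.036 m and height (world z) of bottle_white between 0.026 and 0.036 m and height (world z) of bottle_black between 0.026 and 0.036 m and distance of each of staining_jar, slide_box, petri_dish, wash_bottle, cassette_tray, blue_mug from where it was at the start of the episode below 0.02 m); the robot touches nothing.
It fails at once if a bottle is touched by the fingers or the arm (contact force between any of the fingers, the arm and bottle_red above 1 N or contact force between any of the fingers, the arm and bottle_blue above 1 N or contact force between any of the fingers, the arm and bottle_green above 1 N or contact force between any of the fingers, the arm and bottle_white above 1 N or contact force between any of the fingers, the arm and bottle_black above 1 N).
It fails at once if a bottle is lifted out of its well or tipped (height (world z) of any of bottle_red, bottle_blue, bottle_green, bottle_white, bottle_black above 0.042 m or angle between any of bottle_red, bottle_blue, bottle_green, bottle_white, bottle_black's own z axis and vertical above 0.35 rad).
It fails at once if the turntable is spun fast (over 2.5 rad/s) (velocity of joint carousel above 2.5 rad/s or velocity of joint carousel below -2.5 rad/s).
It fails at once if a thing standing on the bench is displaced by more than 20 mm (distance of any of staining_jar, slide_box, petri_dish, wash_bottle, cassette_tray, blue_mug from where it was at the start of the episode above 0.02 m).
It also fails if it takes over 67 s, if anything falls off the work surface, if the arm or the gripper's body presses on something with over 40 N, if the wrist force passes 120 N, or if a joint passes its speed limit or range.

## Working session

There is one attempt and no reset: what is moved stays moved. The work goes in short steps, Python scripts to look and compute and a shell command to move; the robot and the scene stay as the last step left them, time stands still between calls to the robot, and variables do not carry over. Pictures are saved under pics/ and viewed, and the job is handed in when it is done.

```bash
mkdir -p pics
python3 - <<'E'
from plant import manip
import cv2
s=manip.state();print(s)
for n in("scene","top"):
    cv2.imwrite(f"pics/{n}0.png",manip.grab_frame(n)); print(manip.camera_model(n))
print(manip.camera_model("wrist"),manip.grasp_offset)
E
```

```text
{'time': 0.0, 'joint_pos': array([-1.36701046e+00,  5.33856053e-02,  1.61427930e+00,  3.66872904e-06,
        1.47598457e+00, -1.18993174e-01]), 'joint_vel': array([ 7.54102672e-04, -2.08866039e-04, -9.36370850e-05,  1.28507714e-03,
       -8.73434958e-04, -5.10671672e-05]), 'joint_efforts': array([-6.76006930e-04, -3.93682837e+01, -3.70180964e+01, -2.45353722e-04,
        7.16394105e-03,  1.42455536e-05]), 'tool_pos': array([ 0.1981219 , -0.59206513,  0.20405402]), 'tool_rot': array([ 0.11359515, -0.11365421,  0.69864415, -0.69719095]), 'contact_force': array([0.39429223, 0.00497508, 0.2610778 ]), 'ft_torque': array([0.00116419, 0.0318041 , 0.00061045]), 'gripper_width': 0.9982620745360011}
{'fx': 523.0302976839009, 'fy': 523.0302976839009, 'cx': 289.240867103115, 'cy': 208.9623444709841, 'k1': 0.014300337009062006, 'rvec': array([ 1.76242088,  1.74851667, -0.74472409]), 'tvec': array([-0.01056195, -0.34530037,  1.93515968])}
{'fx': 382.0287349820403, 'fy': 382.0287349820403, 'cx': 287.60861044208804, 'cy': 206.66904450449084, 'k1': -0.0686136133913813, 'rvec': array([ 2.15925241, -2.10284166,  0.19697913]), 'tvec': array([-0.03307199,  0.59146187,  1.19665366])}
{'fx': 349.5751806168993, 'fy': 349.5751806168993, 'cx': 279.61554772805545, 'cy': 211.80753462519772, 'k1': -0.0634116246860708, 'mount': array([[ 7.98231375e-04,  9.60677875e-01,  2.77664155e-01,
        -7.01833216e-02],
       [-3.93359606e-04, -2.77663920e-01,  9.60678194e-01,
        -1.68958509e-01],
       [ 9.99999604e-01, -8.76065338e-04,  1.56251817e-04,
         2.19821864e-04],
       [ 0.00000000e+00,  0.00000000e+00,  0.00000000e+00,
         1.00000000e+00]])} -0.0187
```

View pics/scene0.png

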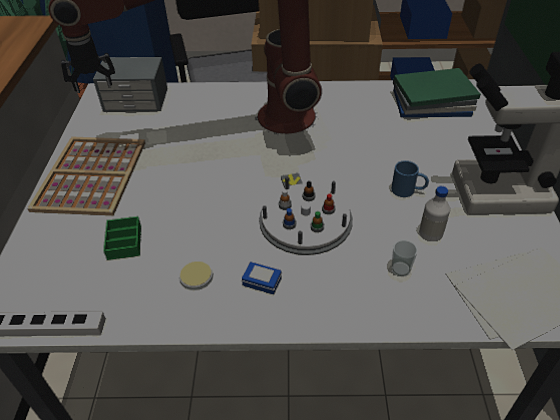

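View pics/top0.png

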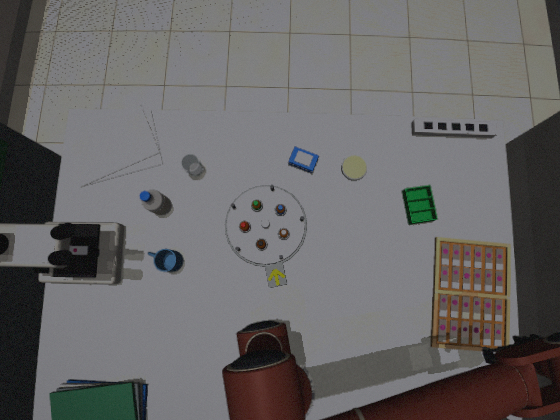

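Run:
```python
import cv2
a=cv2.imread("pics/top0.png")[175:295,210:330]
cv2.imwrite("pics/topc.png",cv2.resize(a,None,fx=5,fy=5,interpolation=cv2.INTER_CUBIC))
```

```text
(no output)
```

View pics/topc.png

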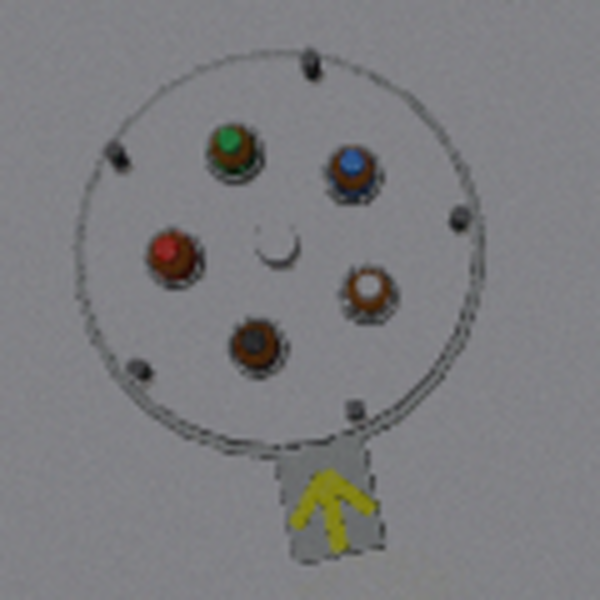

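```bash
cat > h.py <<'E'
import numpy as np,cv2
from plant import manip
def proj(P,m):
    P=np.asarray(P,float).reshape(-1,3);R=cv2.Rodrigues(m["rvec"])[0]
    K=np.array([[m["fx"],0,m["cx"]],[0,m["fy"],m["cy"]],[0,0,1]])
    return cv2.projectPoints(P,m["rvec"],m["tvec"],K,np.array([m["k1"],0,0,0]))[0].reshape(-1,2)
def back(uv,z,m):
    R=cv2.Rodrigues(m["rvec"])[0]
    K=np.array([[m["fx"],0,m["cx"]],[0,m["fy"],m["cy"]],[0,0,1]])
    n=cv2.undistortPoints(np.array(uv,float).reshape(-1,1,2),K,np.array([m["k1"],0,0,0])).reshape(-1,2)
    d=np.c_[n,np.ones(len(n))]@R; c=-R.T@m["tvec"]
    z=np.broadcast_to(z,len(n)); return c+d*((z-c[2])/d[:,2])[:,None]
E
python3 - <<'E'
from h import *
m=manip.camera_model("top")
L=dict(boss=(277,238,.06),red=(164,248,.09),green=(229,138,.09),blue=(352,158,.09),white=(369,287,.09),black=(256,342,.09),pA=(310,55,.075),pB=(117,147,.075),pC=(138,369,.075),pD=(355,408,.075),pE=(459,217,.075),tip=(328,475,.01),tail=(339,548,.01),t1=(300,563,.01),t2=(383,547,.01))
A=np.array(list(L.values()));W=back((A[:,:2]+.5)/5-.5+[210,175],A[:,2],m)
pc=W[6:11].mean(0);bc=W[1:6].mean(0);print("pegcen",pc,"bottlecen",bc,"cam",-cv2.Rodrigues(m["rvec"])[0].T@m["tvec"])
c=(pc+bc)/2
for k,w in zip(L,W):
    d=w-c;print(k,w.round(4),"r %.4f ang %.1f"%(np.hypot(*d[:2]),np.degrees(np.arctan2(d[1],d[0]))))
m=manip.camera_model("scene")
E
```

```text
pegcen [0.53609447 0.0542607  0.075     ] bottlecen [0.53628335 0.05462251 0.09      ] cam [ 0.37092231 -0.01230591  1.28264029]
boss [0.5379 0.0543 0.06  ] r 0.0018 ang -5.8
red [0.5256 0.1235 0.09  ] r 0.0699 ang 98.8
green [0.5971 0.0854 0.09  ] r 0.0683 ang 27.0
blue [0.5863 0.0069 0.09  ] r 0.0691 ang -43.5
white [ 0.5044 -0.0061  0.09  ] r 0.0684 ang -117.7
black [0.4681 0.0634 0.09  ] r 0.0687 ang 172.5
pA [0.6562 0.0364 0.075 ] r 0.1213 ang -8.6
pB [0.5921 0.1585 0.075 ] r 0.1181 ang 61.8
pC [0.4502 0.1381 0.075 ] r 0.1200 ang 135.8
pD [0.4295 0.0006 0.075 ] r 0.1195 ang -153.2
pE [ 0.5526 -0.0623  0.075 ] r 0.1179 ang -82.0
tip [0.3883 0.0179 0.01  ] r 0.1524 ang -166.1
tail [0.3411 0.0092 0.01  ] r 0.2003 ang -166.9
t1 [0.3308 0.0344 0.01  ] r 0.2064 ang -174.4
t2 [ 0.3425 -0.0196  0.01  ] r 0.2074 ang -159.1
```

Run:
```python
from h import *
from scipy.spatial.transform import Rotation as R
s=manip.state();q=s["tool_rot"];M=R.from_quat([*q[1:],q[0]]).as_matrix();print(M.round(3))
print("jaw yaw",np.degrees(np.arctan2(M[1,2],M[0,2])))
c=np.array([.536,.0543])
for a in (-105,):
    t=c+.126*np.array([np.cos(np.radians(a)),np.sin(np.radians(a))]);print(t,(t-s["tool_pos"][:2])/.05)
```

```text
[[-0.948 -0.     0.317]
 [-0.317  0.002 -0.948]
 [-0.    -1.    -0.002]]
jaw yaw -71.50334806263028
[ 0.5033888  -0.06740665] [ 6.10488319 10.4941086 ]
```

```bash
python3 -m jog '{"offset":[[0.38,0.65,0],[0.38,0.65,0],[0.38,0.65,0],[0.38,0.65,0],[0.38,0.65,0],[0.38,0.65,0],[0.38,0.65,0],[0.38,0.65,0]],"angular":[[0,0,0.6],[0,0,0.6],[0,0,0.6],[0,0,0.6],[0,0,0.6],[0,0,0.6],[0,0,0.6],[0,0,0.6]],"jaw":[0,0,0,0,0,0,0,0]}' && python3 -m jog '{"offset":[[0.38,0.65,0],[0.38,0.65,0],[0.38,0.65,0],[0.38,0.65,0],[0.38,0.65,0],[0.38,0.65,0],[0.38,0.65,0],[0.38,0.65,0],[0,0,0],[0,0,0]],"angular":[[0,0,0.6],[0,0,0.6],[0,0,0.6],[0,0,0.6],[0,0,0.6],[0,0,0.6],[0,0,0.6],[0,0,0.6],[0,0,0],[0,0,0]],"jaw":[0,0,0,0,0,0,0,0,0,0]}'
python3 - <<'E'
from h import *
s=manip.state();print(s["time"],s["tool_pos"],s["tool_rot"])
for n in("top","wrist"):cv2.imwrite(f"pics/{n}1.png",manip.grab_frame(n))
E
```

```text
time: 0.9
tool_pos: [0.3506, -0.3311, 0.2048]
tool_rot: [0.284, -0.284, 0.648, -0.647]
contact_force: [-0.0, -0.8, 0.2]
gripper_width: 0.003
time: 1.9
tool_pos: [0.5021, -0.072, 0.2047]
tool_rot: [0.436, -0.437, 0.557, -0.556]
contact_force: [0.2, -0.2, -0.5]
gripper_width: 0.001
1.9 [ 0.50207242 -0.07203654  0.20468984] [ 0.43583851 -0.43658944  0.55678654 -0.55625822]
```

View pics/wrist1.png

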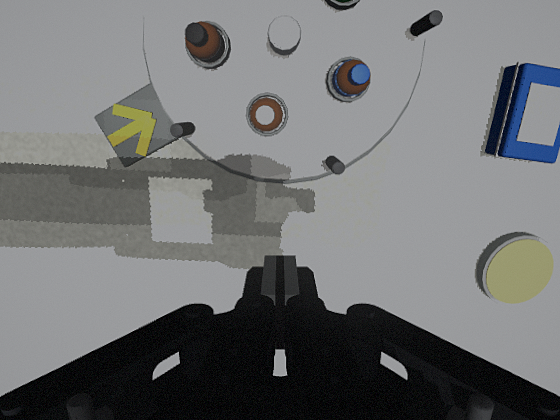

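View pics/top1.png

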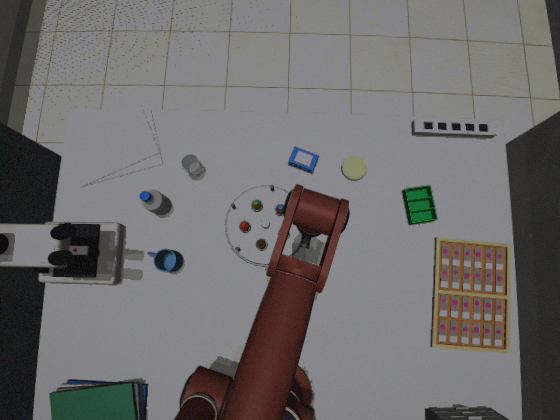

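```bash
cat >> h.py <<'E'
from scipy.spatial.transform import Rotation as Rot
def wristm(pos,q):
    m=dict(manip.camera_model("wrist"));T=np.eye(4);T[:3,:3]=Rot.from_quat([*q[1:],q[0]]).as_matrix();T[:3,3]=pos
    X=np.linalg.inv(T@m["mount"]);m["rvec"]=cv2.Rodrigues(X[:3,:3])[0].ravel();m["tvec"]=X[:3,3];return m
E
python3 - <<'E'
from h import *
m=wristm([0.50207242,-0.07203654,0.20468984],[0.43583851,-0.43658944,0.55678654,-0.55625822])
W=back([(284,31),(265,114),(360,74),(193,36),(340,167),(434,17),(187,129),(130,140)],[.06,.09,.09,.09,.075,.075,.075,.01],m)
c=back([(284,31)],.06,m)[0]
for w in W:
    for c in (W[0],np.array([.5365,.0544,0])):
        d=w-c;print(w.round(4),"r %.4f ang %.1f"%(np.hypot(*d[:2]),np.degrees(np.arctan2(d[1],d[0]))),end=" | ")
    print()
E
python3 - <<'E'
import cv2
cv2.imwrite("pics/w1c.png",cv2.resize(cv2.imread("pics/wrist1.png")[0:200,90:450],None,fx=2.2,fy=2.2,interpolation=cv2.INTER_CUBIC))
E
```

```text
[0.5375 0.0579 0.06  ] r 0.0000 ang 0.0 | [0.5375 0.0579 0.06  ] r 0.0036 ang 74.0 | 
[ 0.5069 -0.0032  0.09  ] r 0.0683 ang -116.6 | [ 0.5069 -0.0032  0.09  ] r 0.0648 ang -117.2 | 
[0.5852 0.0085 0.09  ] r 0.0686 ang -46.0 | [0.5852 0.0085 0.09  ] r 0.0669 ang -43.3 | 
[0.4687 0.0655 0.09  ] r 0.0692 ang 173.7 | [0.4687 0.0655 0.09  ] r 0.0687 ang 170.7 | 
[ 0.5579 -0.0613  0.075 ] r 0.1209 ang -80.3 | [ 0.5579 -0.0613  0.075 ] r 0.1176 ang -79.5 | 
[0.6544 0.0384 0.075 ] r 0.1185 ang -9.5 | [0.6544 0.0384 0.075 ] r 0.1190 ang -7.7 | 
[0.4397 0.001  0.075 ] r 0.1131 ang -149.8 | [0.4397 0.001  0.075 ] r 0.1105 ang -151.1 | 
[0.3611 0.0064 0.01  ] r 0.1838 ang -163.7 | [0.3611 0.0064 0.01  ] r 0.1819 ang -164.7 |
```

View pics/w1c.png

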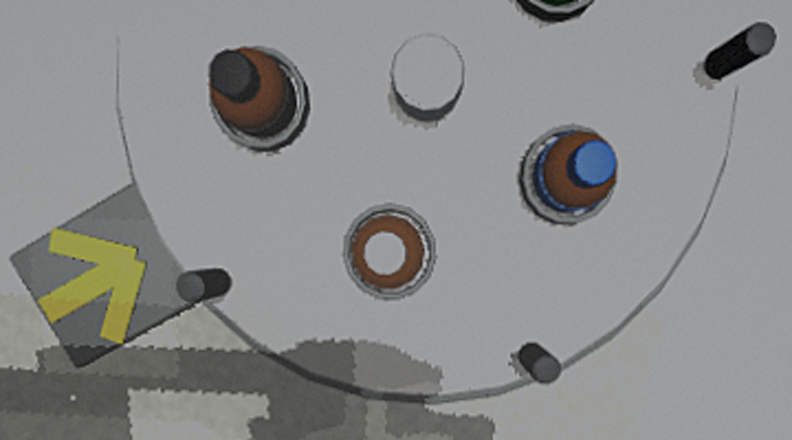

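```bash
python3 -m jog '{"offset":[[0.04,0.15,-0.5],[0,0,-0.5],[0,0,-0.5],[0,0,-0.5],[0,0,-0.5],[0,0,-0.4],[0,0,-0.2],[0,0,0]],"angular":[[0,0,0],[0,0,0],[0,0,0],[0,0,0],[0,0,0],[0,0,0],[0,0,0],[0,0,0]],"jaw":[0,0,0,0,0,0,0,0]}'
python3 - <<'E'
from h import *
s=manip.state();print(s["time"],s["tool_pos"],s["contact_force"])
for n in("scene","wrist"):cv2.imwrite(f"pics/{n}2.png",manip.grab_frame(n))
# arc plan
c=np.array([.5365,.056]);d=s["tool_pos"][:2]-c;r=np.hypot(*d);a=np.degrees(np.arctan2(d[1],d[0]));print(r,a)
for st in (3,):
    P=lambda a:c+.125*np.array([np.cos(np.radians(a)),np.sin(np.radians(a))])
    prev=s["tool_pos"][:2]
    for k in range(1,37):
        p=P(a+st*k);print(k,round(a+st*k,1),((p-prev)/.05).round(2).tolist());prev=p
E
```

```text
time: 2.8
tool_pos: [0.5027, -0.0657, 0.0487]
tool_rot: [0.435, -0.436, 0.558, -0.556]
contact_force: [0.3, -0.7, -0.1]
gripper_width: -0.001
2.8 [ 0.50270894 -0.06571116  0.04873544] [ 0.34411858 -0.66084642 -0.14105396]
0.1263148506059374 -105.51642168863394
1 -102.5 [0.13, -0.01]
2 -99.5 [0.13, -0.03]
3 -96.5 [0.13, -0.02]
4 -93.5 [0.13, -0.01]
5 -90.5 [0.13, -0.0]
6 -87.5 [0.13, 0.0]
7 -84.5 [0.13, 0.01]
8 -81.5 [0.13, 0.02]
9 -78.5 [0.13, 0.02]
10 -75.5 [0.13, 0.03]
11 -72.5 [0.13, 0.04]
12 -69.5 [0.12, 0.04]
13 -66.5 [0.12, 0.05]
14 -63.5 [0.12, 0.06]
15 -60.5 [0.12, 0.06]
16 -57.5 [0.11, 0.07]
17 -54.5 [0.11, 0.07]
18 -51.5 [0.1, 0.08]
19 -48.5 [0.1, 0.08]
20 -45.5 [0.1, 0.09]
21 -42.5 [0.09, 0.09]
22 -39.5 [0.09, 0.1]
23 -36.5 [0.08, 0.1]
24 -33.5 [0.08, 0.11]
25 -30.5 [0.07, 0.11]
26 -27.5 [0.06, 0.11]
27 -24.5 [0.06, 0.12]
28 -21.5 [0.05, 0.12]
29 -18.5 [0.04, 0.12]
30 -15.5 [0.04, 0.13]
31 -12.5 [0.03, 0.13]
32 -9.5 [0.03, 0.13]
33 -6.5 [0.02, 0.13]
34 -3.5 [0.01, 0.13]
35 -0.5 [0.0, 0.13]
36 2.5 [-0.0, 0.13]
```

View pics/wrist2.png

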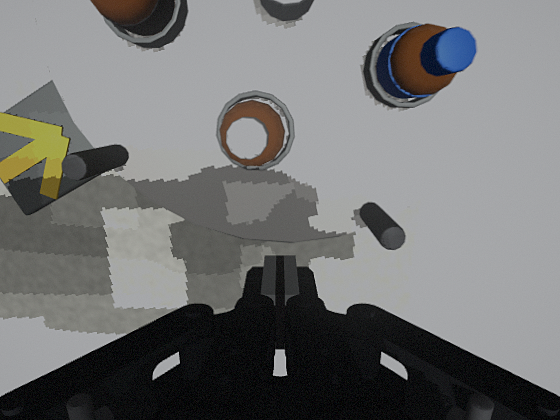

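```bash
python3 -m jog '{"offset":[[0.13,0.0,0],[0.13,0.0,0],[0.13,0.01,0],[0.13,0.0,0],[0.13,0.01,0],[0.13,0.01,0],[0.13,0.01,0],[0.13,0.02,0],[0.13,0.02,0],[0.13,0.03,0],[0.12,0.04,0],[0.12,0.04,0]],"angular":[[0,0,0.5],[0,0,0.5],[0,0,0.5],[0,0,0.5],[0,0,0.5],[0,0,0.5],[0,0,0.5],[0,0,0.5],[0,0,0.5],[0,0,0.5],[0,0,0.5],[0,0,0.5]],"jaw":[0,0,0,0,0,0,0,0,0,0,0,0]}'
python3 - <<'E'
from h import *
s=manip.state();print(s["time"],s["tool_pos"],s["contact_force"])
for n in("scene","wrist"):cv2.imwrite(f"pics/{n}3.png",manip.grab_frame(n))
c=np.array([.5365,.056]);d=s["tool_pos"][:2]-c;r=np.hypot(*d);a=np.degrees(np.arctan2(d[1],d[0]));print(r,a)
E
```

```text
time: 4.1
tool_pos: [0.5829, -0.0561, 0.0524]
tool_rot: [0.587, -0.587, 0.393, -0.395]
contact_force: [0.1, 0.1, -0.1]
gripper_width: -0.0
4.1 [ 0.58288792 -0.05610506  0.05237525] [ 0.12318051  0.13614672 -0.12998867]
0.12132346703933214 -67.52073267296541
```

View pics/wrist3.png

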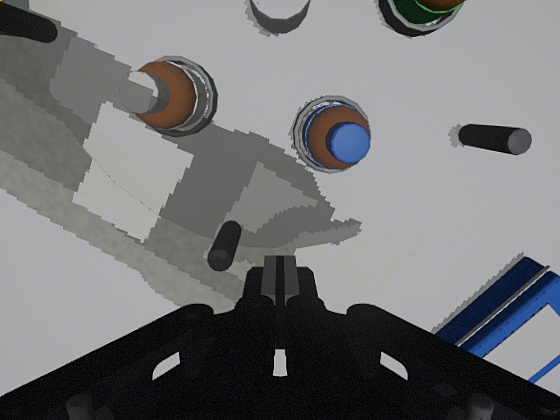

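View pics/scene3.png

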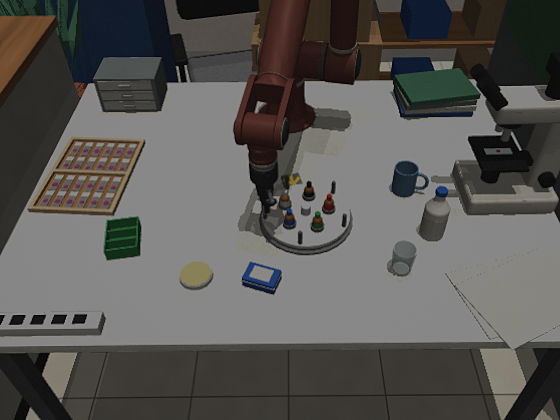

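Run:
```python
from h import *
s=manip.state();m=wristm(s["tool_pos"],s["tool_rot"])
W=back([(219,261),(351,143),(143,93),(519,141)],[.075,.09,.09,.075],m)
for w in W:
    d=w-np.array([.5365,.056,0]);print(w.round(4),"r %.4f ang %.1f"%(np.hypot(*d[:2]),np.degrees(np.arctan2(d[1],d[0]))))
print(proj([s["tool_pos"]],m), s["tool_pos"])
M=Rot.from_quat([*s["tool_rot"][1:],s["tool_rot"][0]]).as_matrix();print(M.round(3))
for x in(-.011,.011):
  for z in (-.014,.014): print(x,z,proj([s["tool_pos"]+M@[x,0,z]],m).round(0))
cv2.imwrite("pics/w3c.png",cv2.resize(cv2.imread("pics/wrist3.png")[190:350,180:400],None,fx=3.5,fy=3.5,interpolation=cv2.INTER_CUBIC))
```

```text
[ 0.5555 -0.0622  0.075 ] r 0.1197 ang -80.9
[0.5852 0.0084 0.09  ] r 0.0681 ang -44.3
[ 0.5081 -0.0033  0.09  ] r 0.0658 ang -115.6
[0.655 0.037 0.075] r 0.1200 ang -9.1
[[280.16607108 251.14160992]] [ 0.58307645 -0.05600142  0.05233885]
[[ 0.376  0.003  0.927]
 [-0.927 -0.001  0.376]
 [ 0.002 -1.     0.003]]
-0.011 -0.014 [[253. 231.]]
-0.011 0.014 [[308. 231.]]
0.011 -0.014 [[254. 270.]]
0.011 0.014 [[307. 270.]]
```

View pics/w3c.png

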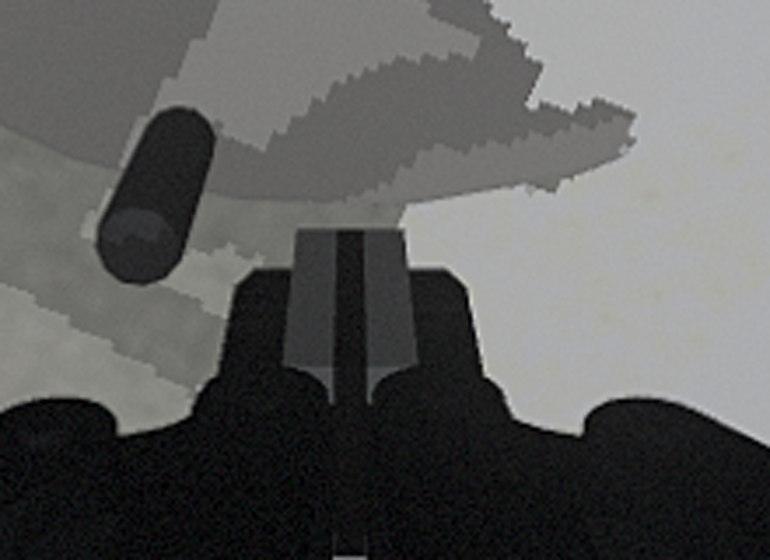

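Run:
```python
from h import *
s=manip.state();m=manip.camera_model("scene");t=np.array([.5831,-.056,.0523])
print(proj([t,t+[0,0,.03],[.5555,-.0622,.075],[.5555,-.0622,.03]],m).round(1))
x0,y0=230,140
cv2.imwrite("pics/s3c.png",cv2.resize(cv2.imread("pics/scene3.png")[y0:260,x0:370],None,fx=5.5,fy=5,interpolation=cv2.INTER_CUBIC))
```

```text
[[266.4 218.1]
 [266.  210.6]
 [264.1 205.6]
 [264.8 216.7]]
```

View pics/s3c.png

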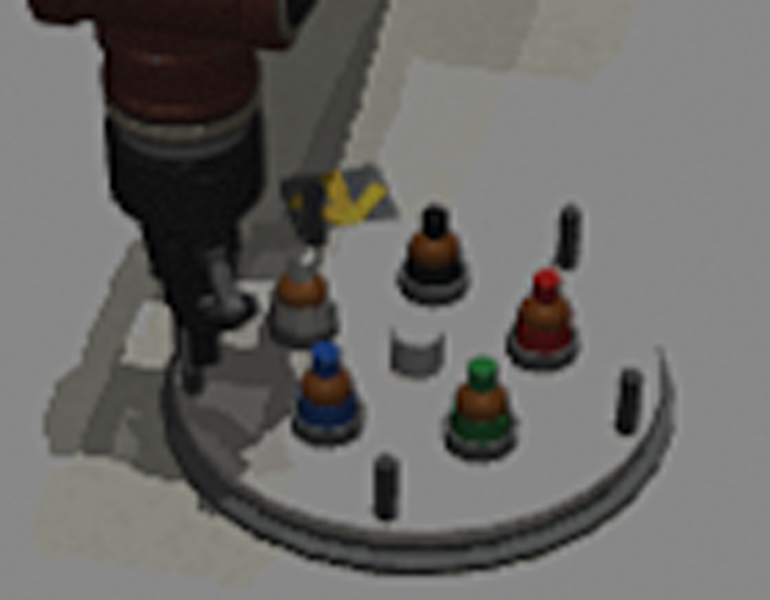

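```bash
python3 -m jog '{"offset":[[0.03,-0.08,-0.1],[0,0,-0.1],[0,0,0],[0,0,0]],"angular":[[0,0,0],[0,0,0],[0,0,0],[0,0,0]],"jaw":[0,0,0,0]}'
python3 - <<'E'
from h import *
s=manip.state();print(s["time"],s["tool_pos"],s["contact_force"],s["joint_pos"])
for n in("scene","wrist"):cv2.imwrite(f"pics/{n}4.png",manip.grab_frame(n))
m=manip.camera_model("scene")
print(proj([s["tool_pos"],s["tool_pos"]+[0,0,.03]],m).round(1))
a=cv2.resize(cv2.imread("pics/scene4.png")[190:240,245:305],None,fx=8,fy=8,interpolation=cv2.INTER_CUBIC)
b=cv2.resize(cv2.imread("pics/wrist4.png")[190:350,200:360],None,fx=2.5,fy=2.5,interpolation=cv2.INTER_CUBIC)
b=cv2.convertScaleAbs(b,alpha=2.5);a=cv2.convertScaleAbs(a,alpha=2)
cv2.imwrite("pics/c4.png",np.hstack([a[:400,:400],b]))
E
```

```text
time: 4.6
tool_pos: [0.5822, -0.0598, 0.0398]
tool_rot: [-0.586, 0.587, -0.395, 0.395]
contact_force: [0.2, 0.3, 0.3]
gripper_width: 0.001
4.6 [ 0.58223349 -0.05976226  0.03982591] [0.15419421 0.25697557 0.31778906] [-2.29387374e-01  1.18851019e-01  1.83377080e+00 -2.82489289e-05
  1.18997587e+00 -6.14472846e-01]
[[265.2 221. ]
 [264.8 213.5]]
```

View pics/c4.png

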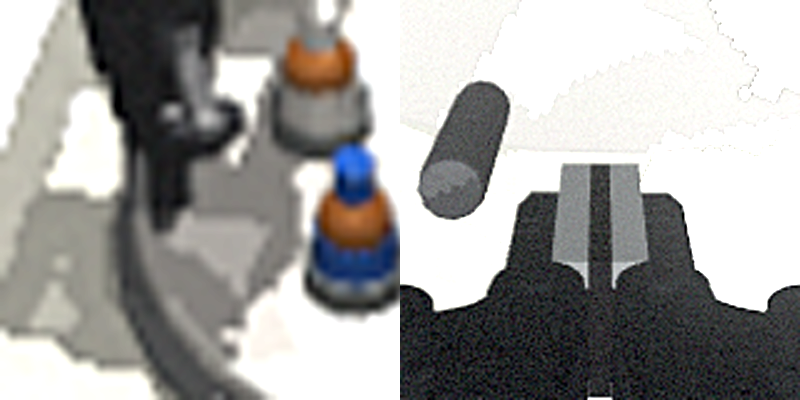

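Run:
```python
from h import *
s=manip.state();c=np.array([.5365,.056]);d=s["tool_pos"][:2]-c;a=np.degrees(np.arctan2(d[1],d[0]));r=np.hypot(*d);print(r,a)
p0=s["tool_pos"][:2]
L=[]
for k in range(1,49):
    b=np.radians(a+3*k);rr=max(.1225,r-.0004*k);p=c+rr*np.array([np.cos(b),np.sin(b)]);L.append(np.round((p-p0)/.05,2).tolist());p0=p0+np.array(L[-1])*.05
print(L)
print(back([(304,159)],.035,manip.camera_model("top")))
```

```text
0.1245767971895182 -68.2550145466336
[[0.12, 0.06], [0.11, 0.06], [0.11, 0.07], [0.1, 0.08], [0.1, 0.08], [0.1, 0.08], [0.1, 0.09], [0.09, 0.08], [0.09, 0.1], [0.08, 0.1], [0.08, 0.1], [0.07, 0.11], [0.06, 0.11], [0.06, 0.11], [0.06, 0.12], [0.05, 0.12], [0.04, 0.12], [0.03, 0.12], [0.03, 0.13], [0.02, 0.12], [0.02, 0.13], [0.01, 0.13], [-0.0, 0.13], [-0.01, 0.12], [-0.01, 0.13], [-0.02, 0.13], [-0.02, 0.12], [-0.03, 0.13], [-0.04, 0.12], [-0.05, 0.12], [-0.05, 0.12], [-0.05, 0.11], [-0.07, 0.12], [-0.07, 0.11], [-0.07, 0.1], [-0.08, 0.1], [-0.08, 0.1], [-0.09, 0.09], [-0.1, 0.09], [-0.1, 0.08], [-0.1, 0.07], [-0.11, 0.08], [-0.11, 0.06], [-0.11, 0.06], [-0.12, 0.06], [-0.11, 0.04], [-0.13, 0.04], [-0.12, 0.04]]
[[ 0.76147365 -0.06896148  0.035     ]]
```

```bash
python3 -m jog '{"offset":[[0.12,0.06,-0.03],[0.11,0.06,0],[0.11,0.07,0],[0.1,0.08,0],[0.1,0.08,0],[0.1,0.08,0],[0.1,0.09,0],[0.09,0.08,0],[0.09,0.1,0],[0.08,0.1,0],[0.08,0.1,0],[0.07,0.11,0]],"angular":[[0,0,0.5],[0,0,0.5],[0,0,0.5],[0,0,0.5],[0,0,0.5],[0,0,0.5],[0,0,0.5],[0,0,0.5],[0,0,0.5],[0,0,0.5],[0,0,0.5],[0,0,0.5]],"jaw":[0,0,0,0,0,0,0,0,0,0,0,0]}'
python3 - <<'E'
from h import *
s=manip.state();print(s["time"],s["tool_pos"],s["contact_force"])
for n in("scene","wrist"):cv2.imwrite(f"pics/{n}5.png",manip.grab_frame(n))
m=manip.camera_model("scene")
print(proj([s["tool_pos"],s["tool_pos"]+[0,0,.03]],m).round(1))
a=cv2.resize(cv2.imread("pics/scene5.png")[190:250,245:325],None,fx=6,fy=6,interpolation=cv2.INTER_CUBIC)
a=cv2.convertScaleAbs(a,alpha=2)
cv2.imwrite("pics/c5.png",a)
E
```

```text
time: 5.9
tool_pos: [0.6406, -0.009, 0.039]
tool_rot: [0.68, -0.68, 0.194, -0.194]
contact_force: [0.0, -0.2, -0.1]
gripper_width: 0.002
5.9 [ 0.64056673 -0.00902564  0.03900439] [ 0.01232446 -0.15522194 -0.10751658]
[[282.9 236.1]
 [282.7 228.6]]
```

View pics/c5.png

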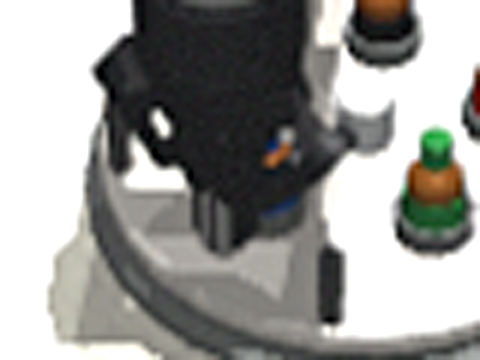

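View pics/wrist5.png

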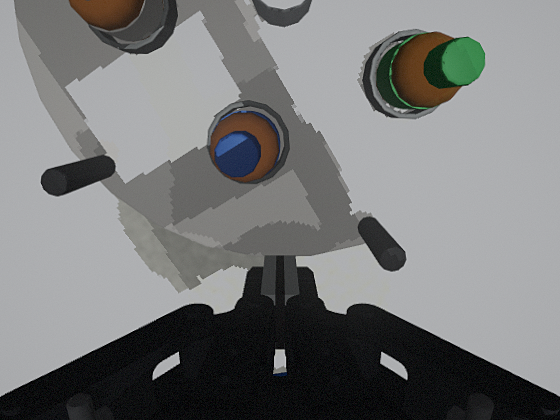

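```bash
python3 -m jog '{"offset":[[0.05,0.12,-0.06],[0.05,0.12,-0.06],[0.05,0.12,0],[0.04,0.12,0],[0,0,0]],"angular":[[0,0,0.5],[0,0,0.5],[0,0,0.5],[0,0,0.5],[0,0,0]],"jaw":[0,0,0,0,0]}'
python3 - <<'E'
from h import *
s=manip.state();print(s["time"],s["tool_pos"],s["contact_force"])
for n in("scene","wrist"):cv2.imwrite(f"pics/{n}6.png",manip.grab_frame(n))
c=np.array([.5365,.056]);d=s["tool_pos"][:2]-c;print(np.hypot(*d),np.degrees(np.arctan2(d[1],d[0])))
m=manip.camera_model("scene")
print(proj([s["tool_pos"],s["tool_pos"]+[0,0,.03]],m).round(1))
a=cv2.resize(cv2.imread("pics/scene6.png")[195:255,245:325],None,fx=6,fy=6,interpolation=cv2.INTER_CUBIC)
b=cv2.resize(cv2.imread("pics/wrist6.png")[200:320,220:380],None,fx=3,fy=3,interpolation=cv2.INTER_CUBIC)
cv2.imwrite("pics/c6.png",cv2.convertScaleAbs(np.hstack([a[:,:320],b]),alpha=2))
E
```

```text
time: 6.5
tool_pos: [0.6498, 0.0151, 0.0328]
tool_rot: [0.696, -0.696, 0.122, -0.122]
contact_force: [-0.6, -0.5, -0.8]
gripper_width: -0.003
6.5 [0.64975199 0.0151043  0.03283501] [-0.60120573 -0.48548262 -0.76891227]
0.12040959524838182 -19.854831847963794
[[291.7 239.9]
 [291.6 232.5]]
```

View pics/c6.png

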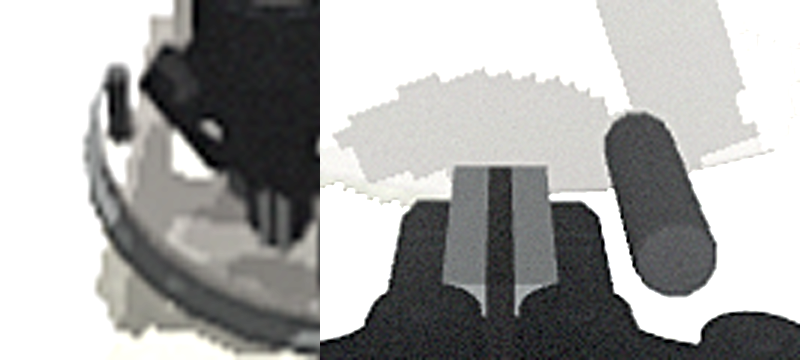

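```bash
python3 -m jog '{"offset":[[0.04,0.12,0],[0.03,0.12,0],[0.03,0.12,0],[0.02,0.12,0],[0,0,0]],"angular":[[0,0,0.5],[0,0,0.5],[0,0,0.5],[0,0,0.5],[0,0,0]],"jaw":[0,0,0,0,0]}'
python3 - <<'E'
from h import *
s=manip.state();print(s["time"],s["tool_pos"],s["contact_force"])
for n in("scene","wrist"):cv2.imwrite(f"pics/{n}7.png",manip.grab_frame(n))
c=np.array([.5365,.056]);d=s["tool_pos"][:2]-c;print(np.hypot(*d),np.degrees(np.arctan2(d[1],d[0])))
E
```

```text
time: 7.1
tool_pos: [0.6557, 0.0388, 0.0329]
tool_rot: [0.705, -0.705, 0.049, -0.049]
contact_force: [0.1, 0.6, 0.6]
gripper_width: 0.001
7.1 [0.65571307 0.03881976 0.03286202] [0.12489101 0.62193015 0.62487265]
0.12044466220252005 -8.200644685608694
```

View pics/wrist7.png

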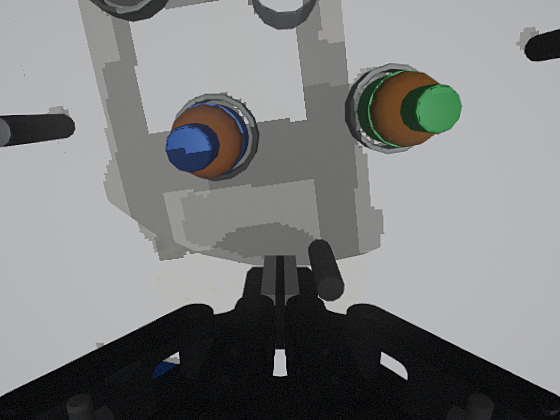

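View pics/scene7.png

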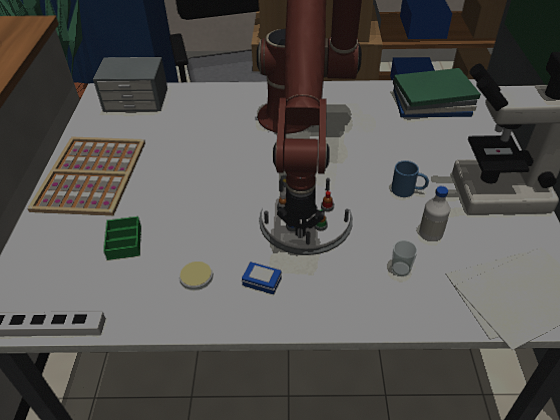

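```bash
cat > ang.py <<'E'
from h import *
def ang(pts,m,c=(.5365,.056)):
    W=back([p[:2] for p in pts],[p[2] for p in pts],m)
    for w in W:
        d=w[:2]-c;print(w.round(4),"r %.4f ang %.1f"%(np.hypot(*d),np.degrees(np.arctan2(d[1],d[0]))))
E
python3 - <<'E'
from ang import *
s=manip.state()
ang([(190,147,.09),(437,108,.09),(332,288,.075),(2,131,.075)],wristm(s["tool_pos"],s["tool_rot"]))
cv2.imwrite("pics/c7.png",cv2.convertScaleAbs(cv2.resize(cv2.imread("pics/wrist7.png")[220:320,220:380],None,fx=5,fy=5,interpolation=cv2.INTER_CUBIC),alpha=2))
E
```

```text
[0.5927 0.0182 0.09  ] r 0.0677 ang -33.9
[0.5914 0.0968 0.09  ] r 0.0684 ang 36.6
[0.6569 0.0593 0.075 ] r 0.1204 ang 1.6
[ 0.5769 -0.0548  0.075 ] r 0.1179 ang -70.0
```

View pics/c7.png

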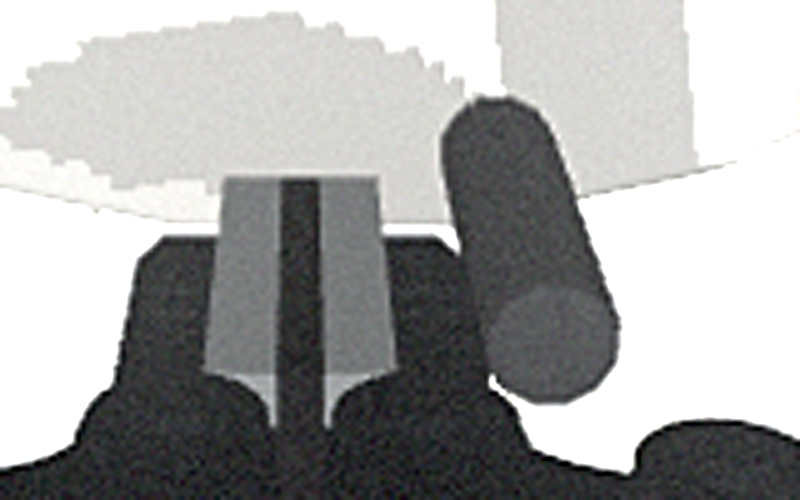

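Run:
```python
from h import *
s=manip.state();c=np.array([.5365,.056]);a=-8.2
p0=s["tool_pos"][:2];L=[]
for k in range(1,29):
    b=np.radians(a+3*k);p=c+.121*np.array([np.cos(b),np.sin(b)]);L.append(np.round((p-p0)/.05,2).tolist());p0=p0+np.array(L[-1])*.05
print(L[:12]);print(L[12:24]);print(L[24:]);print(s["joint_pos"])
```

```text
[[0.03, 0.13], [0.01, 0.13], [-0.0, 0.12], [-0.01, 0.13], [-0.01, 0.13], [-0.02, 0.12], [-0.02, 0.13], [-0.03, 0.12], [-0.04, 0.12], [-0.05, 0.12], [-0.05, 0.12], [-0.05, 0.11]]
[[-0.06, 0.11], [-0.07, 0.11], [-0.08, 0.1], [-0.07, 0.1], [-0.09, 0.1], [-0.09, 0.09], [-0.09, 0.08], [-0.1, 0.08], [-0.1, 0.08], [-0.1, 0.07], [-0.11, 0.06], [-0.11, 0.06]]
[[-0.12, 0.06], [-0.12, 0.04], [-0.12, 0.04], [-0.12, 0.04]]
[-5.45899559e-02  2.81167188e-01  1.65877350e+00 -1.53603035e-04
  1.20174013e+00 -1.48545296e+00]
```

```bash
python3 -m jog '{"offset":[[0.02,0.13,0],[0.01,0.13,0],[0,0.12,0],[-0.01,0.13,0],[-0.01,0.13,0],[-0.02,0.12,0],[-0.02,0.13,0],[-0.03,0.12,0],[-0.04,0.12,0],[-0.05,0.12,0],[-0.05,0.12,0],[-0.05,0.11,0]],"angular":[[0,0,0.5],[0,0,0.5],[0,0,0.5],[0,0,0.5],[0,0,0.5],[0,0,0.5],[0,0,0.5],[0,0,0.5],[0,0,0.5],[0,0,0.5],[0,0,0.5],[0,0,0.5]],"jaw":[0,0,0,0,0,0,0,0,0,0,0,0]}'
python3 - <<'E'
from h import *
s=manip.state();print(s["time"],s["tool_pos"],s["contact_force"])
cv2.imwrite(f"pics/wrist8.png",manip.grab_frame("wrist"))
c=np.array([.5365,.056]);d=s["tool_pos"][:2]-c;print(np.hypot(*d),np.degrees(np.arctan2(d[1],d[0])))
E
```

```text
time: 8.4
tool_pos: [0.6433, 0.1122, 0.0328]
tool_rot: [-0.686, 0.686, 0.172, -0.172]
contact_force: [0.2, -0.4, 0.5]
gripper_width: 0.006
8.4 [0.64326315 0.1121964  0.03283528] [ 0.1853205  -0.35937166  0.47151589]
0.12064993027770217 27.760752096531167
```

View pics/wrist8.png

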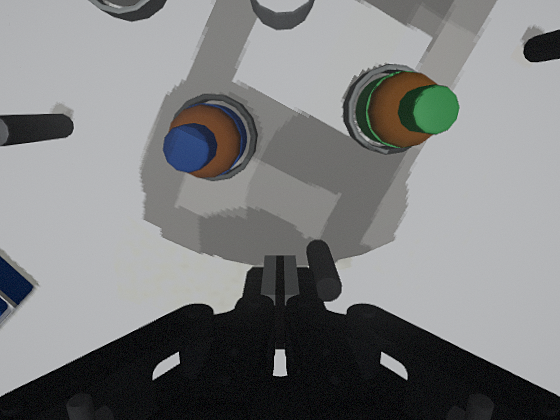

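```bash
python3 -m jog '{"offset":[[-0.06,0.11,0],[-0.07,0.11,0],[-0.08,0.1,0],[-0.07,0.1,0],[-0.09,0.1,0],[-0.09,0.09,0],[-0.09,0.08,0],[-0.1,0.08,0],[-0.1,0.08,0],[-0.1,0.07,0],[-0.11,0.06,0],[-0.11,0.06,0]],"angular":[[0,0,0.5],[0,0,0.5],[0,0,0.5],[0,0,0.5],[0,0,0.5],[0,0,0.5],[0,0,0.5],[0,0,0.5],[0,0,0.5],[0,0,0.5],[0,0,0.5],[0,0,0.5]],"jaw":[0,0,0,0,0,0,0,0,0,0,0,0]}'
python3 - <<'E'
from h import *
s=manip.state();print(s["time"],s["tool_pos"],s["contact_force"],s["joint_pos"])
for n in("scene","wrist","top"):cv2.imwrite(f"pics/{n}9.png",manip.grab_frame(n))
c=np.array([.5365,.056]);d=s["tool_pos"][:2]-c;print(np.hypot(*d),np.degrees(np.arctan2(d[1],d[0])))
a=cv2.resize(cv2.imread("pics/scene9.png")[160:260,240:370],None,fx=4,fy=4,interpolation=cv2.INTER_CUBIC)
b=cv2.resize(cv2.imread("pics/wrist9.png"),(540,400))[:,:280]
cv2.imwrite("pics/c9.png",np.hstack([a,b]))
E
```

```text
time: 9.65
tool_pos: [0.5899, 0.1641, 0.0329]
tool_rot: [-0.599, 0.6, 0.375, -0.375]
contact_force: [0.1, -2.3, -0.3]
gripper_width: 0.002
9.65 [0.58987356 0.16414611 0.03285729] [ 0.12338245 -2.25555448 -0.34383782] [ 1.50253841e-01  1.86083788e-01  1.77147699e+00 -7.10401471e-04
  1.18351631e+00 -2.53857819e+00]
0.12059983081343917 63.732189433927616
```

View pics/c9.png

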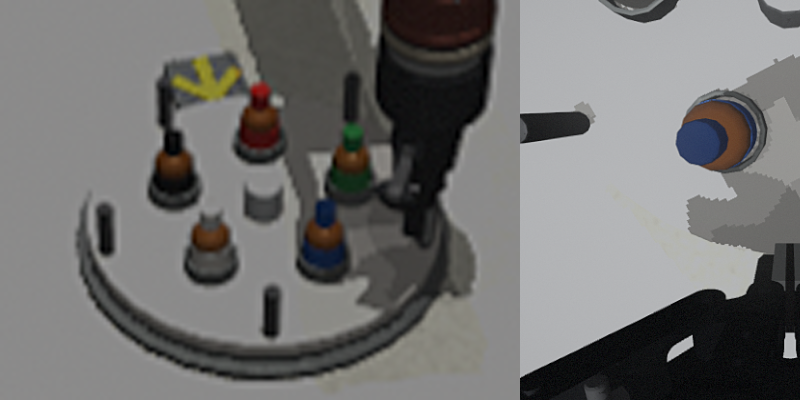

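View pics/wrist9.png

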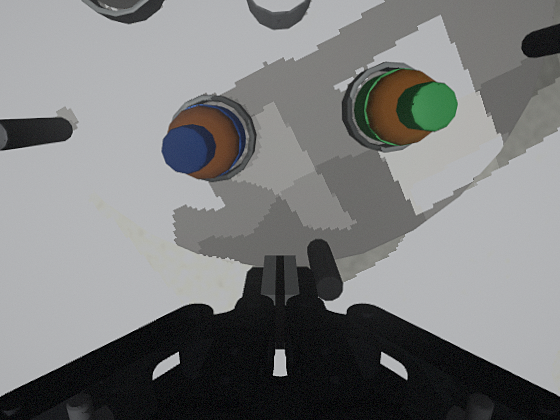

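```bash
python3 -m jog '{"offset":[[-0.12,0.06,0],[-0.12,0.05,0],[-0.12,0.04,0],[-0.06,0.02,0],[-0.03,0.01,0],[0,0,0]],"angular":[[0,0,0.5],[0,0,0.5],[0,0,0.5],[0,0,0.3],[0,0,0],[0,0,0]],"jaw":[0,0,0,0,0,0]}'
python3 - <<'E'
from h import *
s=manip.state();print(s["time"],s["tool_pos"],s["contact_force"],s["joint_pos"][5])
for n in("scene","wrist","top"):cv2.imwrite(f"pics/{n}10.png",manip.grab_frame(n))
c=np.array([.5365,.056]);d=s["tool_pos"][:2]-c;print(np.hypot(*d),np.degrees(np.arctan2(d[1],d[0])))
a=cv2.resize(cv2.imread("pics/scene10.png")[160:260,240:370],None,fx=6,fy=6,interpolation=cv2.INTER_CUBIC)
cv2.imwrite("pics/c10.png",a)
b=cv2.resize(cv2.imread("pics/top10.png")[175:295,210:330],None,fx=5,fy=5,interpolation=cv2.INTER_CUBIC)
cv2.imwrite("pics/t10.png",b)
E
```

```text
time: 10.4
tool_pos: [0.5674, 0.1737, 0.0329]
tool_rot: [-0.562, 0.562, 0.43, -0.429]
contact_force: [-0.3, -1.2, 0.8]
gripper_width: 0.001
10.4 [0.56743712 0.17369512 0.032924  ] [-0.31150184 -1.17227789  0.81728338] -2.7048046349391743
0.12169324421838568 75.27250111588513
```

View pics/c10.png

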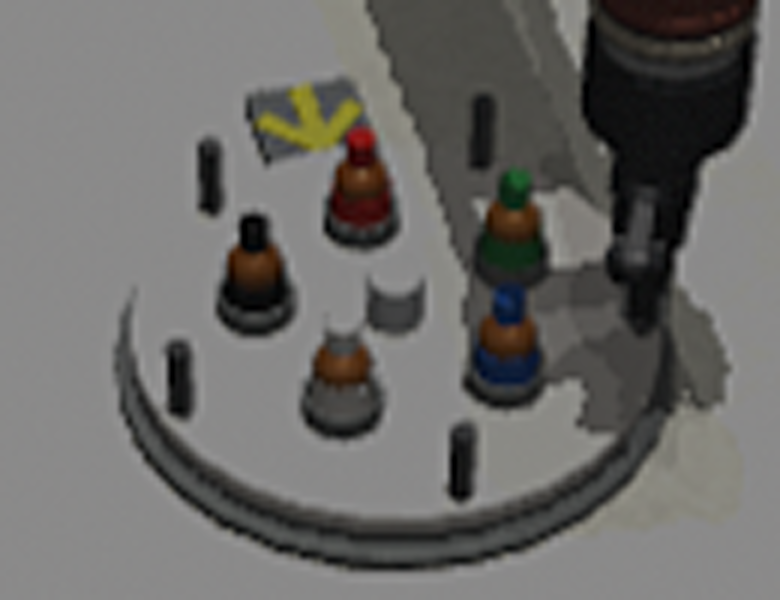

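View pics/t10.png

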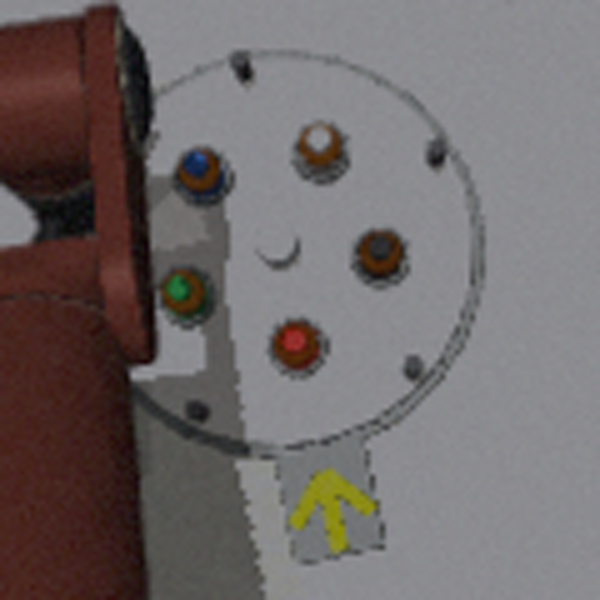

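Run:
```python
from ang import *
f=lambda x,y,z:((x+.5)/5-.5+210,(y+.5)/5-.5+175,z)
m=manip.camera_model("top")
ang([f(294,340,.09),f(181,288,.09),f(199,161,.09),f(319,134,.09),f(380,245,.09),f(241,57,.075),f(437,148,.075),f(413,366,.075),f(197,409,.075),f(328,472,.01),f(339,548,.01),f(300,563,.01),f(383,547,.01)],m,(.5363,.0547))
ms=manip.camera_model("scene"); g=lambda x,y,z:((x+.5)/6-.5+240,(y+.5)/6-.5+160,z)
print();ang([g(360,134,.09),g(516,177,.09),g(509,292,.09),g(253,219,.09),g(342,327,.09),g(320,146,.01),g(303,87,.01)],ms,(.5363,.0547))
```

```text
[0.4699 0.0397 0.09  ] r 0.0680 ang -167.3
[0.5006 0.1117 0.09  ] r 0.0672 ang 122.1
[0.5817 0.1039 0.09  ] r 0.0669 ang 47.3
[0.6012 0.0283 0.09  ] r 0.0701 ang -22.1
[ 0.5312 -0.0123  0.09  ] r 0.0672 ang -94.4
[0.6536 0.0811 0.075 ] r 0.1202 ang 12.7
[ 0.597  -0.0473  0.075 ] r 0.1187 ang -59.2
[ 0.4568 -0.0352  0.075 ] r 0.1200 ang -131.5
[0.4262 0.0999 0.075 ] r 0.1190 ang 157.7
[0.3902 0.0179 0.01  ] r 0.1506 ang -165.9
[0.3411 0.0092 0.01  ] r 0.2004 ang -166.9
[0.3308 0.0344 0.01  ] r 0.2065 ang -174.4
[ 0.3425 -0.0196  0.01  ] r 0.2075 ang -159.0

[0.4725 0.0399 0.09  ] r 0.0655 ang -167.0
[0.5048 0.1144 0.09  ] r 0.0675 ang 117.8
[0.584 0.107 0.09 ] r 0.0707 ang 47.6
[ 0.5327 -0.012   0.09  ] r 0.0668 ang -93.1
[0.6059 0.0293 0.09  ] r 0.0741 ang -20.1
[0.3911 0.0207 0.01  ] r 0.1491 ang -166.8
[0.3435 0.012  0.01  ] r 0.1975 ang -167.5
```

```bash
python3 -m jog '{"offset":[[0.1,-0.02,0],[0.15,-0.02,0],[0.15,-0.02,0],[0,0,0.3],[0,0,0.5],[0,0,0.5],[0,0,0.6],[0,0,0.6],[0,0,0.6],[0.2,0.5,0.2],[0.2,0.5,0],[0,0,0]],"angular":[[0,0,0],[0,0,0],[0,0,0],[0,0,0],[0,0,0],[0,0,0],[0,0,0],[0,0,0],[0,0,0],[0,0,0],[0,0,0],[0,0,0]],"jaw":[0,0,0,0,0,0,0,0,0,0,0,0]}'
python3 - <<'E'
from h import *
s=manip.state();print(s["time"],s["tool_pos"],s["contact_force"])
for n in("scene","top"):cv2.imwrite(f"pics/{n}11.png",manip.grab_frame(n))
b=cv2.resize(cv2.imread("pics/top11.png")[175:295,210:330],None,fx=5,fy=5,interpolation=cv2.INTER_CUBIC)
cv2.imwrite("pics/t11.png",b)
E
```

```text
time: 11.75
tool_pos: [0.6083, 0.2231, 0.2]
tool_rot: [-0.561, 0.561, 0.432, -0.429]
contact_force: [0.4, -0.6, 0.3]
gripper_width: 0.003
11.75 [0.60830919 0.22305838 0.20002828] [ 0.40972092 -0.62348886  0.33161105]
```

View pics/t11.png

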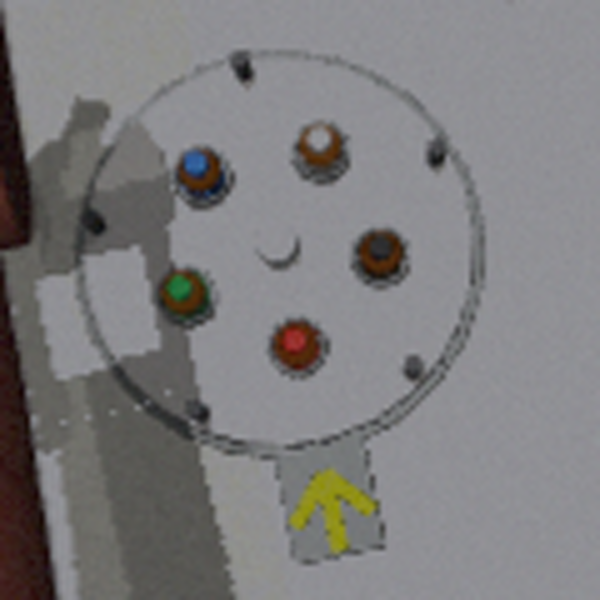

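View pics/scene11.png

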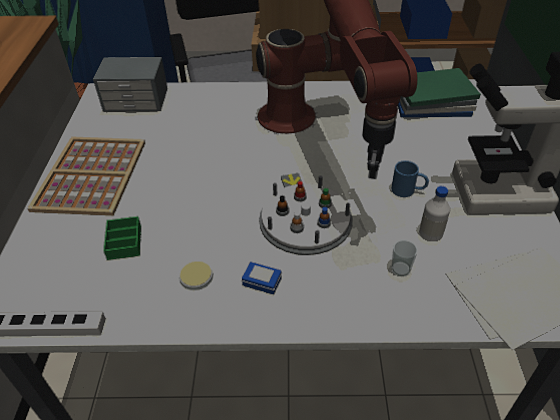

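```bash
python3 -c "
from plant import manip
manip.job_done();print(manip.state()['time'])"
```

```text
the job is handed in; nothing more can be done
the job is handed in; nothing more can be done
```

The red-capped bottle now stands at the front, in line with the yellow arrow, and the job is handed in at about 12 s of robot time. The hand-in reports no verdict, so this rests on my own checks.

I shut the fingers and pushed the rim peg nearest the far side counter-clockwise along an arc. That turned the turntable about 94° at roughly 0.5 rad/s. Then I backed off the peg and lifted clear.

**Last checks:**
- **Alignment:** the top camera put the bottle at -167.3° against about -166.5° for the arrow; the scene camera gave -167.0° against about -167°. That is about 1 mm off the line, with 12 mm allowed.
- **At rest:** the bottle was in the same place in the top picture after I lifted away. The arm touches nothing.
- **Bottles and bench:** all five bottles stand in their wells, and the bystanders look unmoved in the before and after pictures. I judged the bystanders by eye and did not measure them.

**What disagreed:** the first push, at a nominal tip height of 50 mm, passed the first peg without moving the turntable, although it should have hit it. In the pictures the shut fingertips sat about 16 mm higher than the reported tool position. I did not find out why; I lowered the tool to about 33 mm and pushed the next peg instead. No large force showed in any reading; the highest was about 2.3 N.

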